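# Lock a speaker's radiator ring with a pin spanner and pull-test it

### The job

The passive radiator in the top end of the clamped speaker has been dropped in, but its retaining ring is not locked yet: take the pin spanner from its rest, put both pins into the ring's two holes, turn the ring clockwise (seen from above) all the way to its stop, and set the spanner back on its rest. Then grip the radiator's steel centre weight and prove that the radiator is retained: pull it up with about 12 N, hold that for a second, and ease it back down before letting go. Leave the other things on the bench where they are.

Things in the scene. Friction and masses are not known exactly. Their poses are not given: they have to be found in the camera images.
- speaker: Dark cylindrical portable speaker, 104 mm in diameter, stood on end and held fast in a bench clamp (base plate 210 x 120 x 12 mm, jaws 62 mm high, screw reaching 132 mm out on its -x side). Origin on the bench under the tube's axis, z up. It cannot move. Its top end (rim and ring face) is level, 152 mm above the bench.
- ring_centre (a point): Centre of the retaining ring on its top face, on the speaker's axis, 152 mm above the bench.
- lock_ring (a joint): Angle of the aluminium retaining ring (99 mm outside, 73 mm inside diameter, 8 mm thick) about the speaker's axis: 0 = open, grows clockwise seen from above, 0.9 rad = locked at its stop. Starts between 0 and 0.2; light friction (0.12 N m), stays where left. Its three lugs cover the radiator's three ears only above about 0.45; before that the radiator would lift out.
- hole_a (a point): Centre of one of the ring's two round spanner holes, at half depth (4 mm below the ring's top face). Both holes are 9 mm in diameter, 8 mm deep and open below, 86 mm apart across the ring's centre. Turns with the ring.
- hole_b (a point): The same point of the opposite spanner hole.
- radiator: Passive radiator lying loose in the speaker's end: black frame 59 mm in diameter with three ears, rubber surround and a round steel weight in the middle. Origin: centre of the frame's underside, 139 mm above the bench when seated; z up. Keys in the speaker stop it from turning; it has about 1 mm of play.
- weight (a joint): How far the centre weight has been pulled up out of the radiator's frame against the rubber surround (m): 0 at rest, 2 N per mm (12 N at 0.006), stop at 0.012. Lifting also takes up about 1 mm of play of the frame under the locked ring. Move it slowly: the rubber also damps (1.2 N at 15 mm/s). Let go under load it springs back.
- weight_top (a point): Centre of the top face of the steel weight, an upright plain cylinder 22 mm in diameter; at rest this point is 16 mm above the ring's top face, and the cylinder's grippable side is the part above the ring face (the weight goes on 5 mm below it, in the recess).
- rest: Spanner rest: wooden block 44 x 60 mm (x, y) with its top 42 mm above the bench, a 3.5 mm lip along each long side (28 mm apart), on a steel foot 70 x 130 x 6 mm. Origin: centre of the foot's underside. Fixed to the bench.
- rest_top (a point): Centre of the rest's top between the lips, where the spanner's bar lies along the rest's y axis.
- spanner: Two-pin face spanner, loose, about 200 g, sitting saddle-like on the rest, origin then 9 mm above the bench. Origin: midway between the pin tips; z up, y along the bar. Bar 14 x 100 x 10 mm, z = 33 to 43 mm; legs 10 mm thick at y = +-43 mm, z = 7 to 33 mm; below them tapered pins 5.4 mm thick, z = 0 to 7 mm. Fully in, the legs stand on the ring.
- handle (a point): Middle of the spanner's black flat handle, 62 mm above its pin tips: an upright tab 12 mm thick (spanner x), 40 mm wide (spanner y), from 43 to 75 mm above the pin tips, on the middle of the bar.
- pin_a (a point): Point on the axis of the spanner's +y pin, 3 mm above its tip. Either pin fits either hole.
- pin_b (a point): The same point of the -y pin.
- multimeter: Bystander: green and black hand-held meter lying flat, 190 x 92 x 45 mm, origin at the centre of its underside.
- driver: Bystander: spare speaker driver standing magnet up on its 78 mm square flange, 59 mm high, origin at the centre of its underside.
- screw_tray: Bystander: grey tray of screws, 100 x 150 x 22 mm, origin at the centre of its underside.
Mind the look-alikes: they are no part of the job. Leave any white look-alike of the radiator alone.

How it is judged:
By the outcome, as a careful person would: the job done as asked, in the order asked, and still so for the second after the job is handed in, with the robot touching nothing.
It also fails if it takes over 64 s, if anything falls off the work surface, if the arm or the gripper's body presses on something with over 40 N, if the wrist force passes 120 N, or if a joint passes its speed limit or range.

### The arm

A 6-joint arm with a two-finger parallel gripper is mounted at the origin on the work surface. World frame = base frame: x ahead of the robot, y to its left, z up, the work surface at z = 0. Lengths are in m, angles in rad, forces in N, time in s.
With the tool pointing down it reaches from about 0.375 to 0.9 m from the base axis. Payload 3.1 kg.
Tool frame: the origin (TCP) lies at the very end of the fingers, on their centre line; the grasp point (between the pads) lies 19 mm behind it; z points along the fingers, y is the direction in which the jaws open and shut (so a half turn about z gives the same grasp; the last joint's range is limited). The gripper opens to 87 mm and grips with 3 to 60 N. Pads are 19 mm wide; open, the fingers measure 117 mm over their backs; the gripper's body (75 mm by 190 mm) begins 51 mm behind the grasp point.
Start: joints at [-1.464, 0.527, 1.433, -0, 1.181, -0.178], TCP at [0.176, -0.6, 0.223] pointing down, gripper open.
Joint ranges: [-3.08, 3.08], [-0.75, 2.2], [0.22, 2.44], [-1.43, 4.57], [0, 2.65], [-2.85, 2.85]. Speed limits (rad/s): [2.79, 2.79, 3.14, 3.14, 3.14, 3.14].

### API

Orientations are given as [roll, pitch, yaw] about the fixed x, y, z axes, in that order (R = Rz(yaw) Ry(pitch) Rx(roll)).
In Python, from plant import env gives the robot as it stands.
- The arm moves only by the tool step_arm, never from a script. Its argument "targets" is text: rows parted by semicolons, each of 4 numbers parted by spaces: the shift along the world's x, y, z in mm, then the turn about the world's z in degrees. A call has 1 to 5 rows; each row is the pose to reach, as a shift and turn from the pose measured when the call began; what a row does not reach only later rows make up. A row lasts 1/8 s, in which the tool goes at most 62.5 mm and 10.7 degrees, less where a joint would pass 70% of its speed; a pose out of reach is approached as far as the arm can. A call with a gripper value outside its range is refused whole. "claw" is the gripper command: -1 is fully open, 1 is shut, values between are in proportion, set as the call begins (left out, the last holds). The fingers move at their own pace and stop on an object; the grip force is fixed at half the most. Time passes only in rows, so rows that repeat a pose let the fingers close. It gives the time, the measured TCP pose, the force and the opening at its end, in the units of the state.
- env.read_state(): the state, without advancing time (a new reading comes with each control period).
- env.camera(name): name is "scene" or "top" or "wrist"; returns a dict with "color" (480x640x3 uint8, blue, green, red), "fx", "fy", "cx", "cy" (pixels), "R" (3x3) and "t" (3): a world point X has camera coordinates R X + t. Camera axes: x right, y down, z forward; pixel columns grow to the right and rows downward; lengths in m; the calibration is good to about 2 mm. A picture is of the moment at which its call begins. There is no depth.
- env.finish_job(): hands the job in, once; it reports no verdict.
The state is a dict: "clock": time; "qpos": joint angles; "dq": joint speeds; "effort": joint torques, N m; "position": TCP position; "tcp_rot": TCP orientation; "contact_force": force on the tool from outside, world axes, zero at the start; "moment": the same for the moment, N m; "grip_width": finger opening in m.
Only numpy, scipy, OpenCV 4.12 (cv2) and the standard library are available. Lean on these libraries where they do the work, as an engineer would, in place of code of your own. Each camera call takes 0.05 s, during which the arm holds its last target. There are 200 camera calls.

## Working session

There is one attempt and no reset: what is moved stays moved. The work goes in short steps, Python scripts to look and compute and a tool call to move; the robot and the scene stay as the last step left them, time stands still between calls to the robot, and variables do not carry over. Pictures are saved under pics/ and viewed, about 8 in all and at most 12, crops included, and the job is handed in when it is done.

Besides the shell and the picture viewer there is one more tool, called after "Request:" as name(argument=value, ...), one argument or row to a line, values as JSON. step_arm: Moves the arm, as the interface text tells. Its arguments: {"type":"object","properties":{"targets":{"type":"string"},"claw":{"type":"number"}},"required":["targets"]}

```bash
ls; mkdir -p pics; cat > h.py <<'E'
import numpy as np,cv2
from plant import env
def cam(n,f):
    c=env.camera(n); cv2.imwrite('pics/%s.png'%f,c['color']); np.savez('pics/%s.npz'%f,**c); return c
def ld(f): return dict(np.load('pics/%s.npz'%f))
def ray(c,u,v,z):
    R,t=np.array(c['R']),np.array(c['t']); o=-R.T@t
    d=R.T@np.array([(u-c['cx'])/c['fx'],(v-c['cy'])/c['fy'],1]); return o+d*(z-o[2])/d[2]
def proj(c,X):
    p=np.array(c['R'])@np.array(X)+np.array(c['t']); return np.array([c['fx']*p[0]/p[2]+c['cx'],c['fy']*p[1]/p[2]+c['cy']])
E
python3 - <<'E'
from h import *
for n in('top','scene'):
    c=cam(n,n+'0'); print(n,c['fx'],c['cx'],c['cy'],np.round(-np.array(c['R']).T@c['t'],3),np.round(c['R'],2).tolist())
print(env.read_state())
E
```

```text
pics
top 550.6610645228066 322.1594307760766 243.02336534874348 [0.364 0.003 1.297] [[-0.02, -1.0, -0.0], [-0.98, 0.02, -0.2], [0.2, 0.0, -0.98]]
scene 526.6532116979553 316.8273010814992 226.6384243305062 [ 1.281 -0.988  0.875] [[0.82, 0.58, -0.01], [0.29, -0.43, -0.85], [-0.49, 0.7, -0.52]]
{'clock': 0.1, 'qpos': array([-1.46349644e+00,  5.28370224e-01,  1.43382332e+00, -5.46945663e-06,
        1.18137819e+00, -1.78494954e-01]), 'dq': array([ 9.49932613e-04, -3.66115128e-03, -2.82712356e-03,  2.21876744e-03,
        7.00469229e-04, -9.30016274e-05]), 'effort': array([-8.11877853e-04, -4.40988278e+01, -1.77149820e+01,  6.35174126e-02,
        5.33663901e-02, -3.20375909e-05]), 'position': array([ 0.17615586, -0.59895277,  0.22165568]), 'tcp_rot': array([-3.13964412e+00, -3.46407686e-04,  2.85796586e-01]), 'contact_force': array([0.00736916, 0.22746149, 0.14107469]), 'moment': array([ 0.01523051, -0.0347853 , -0.01589865]), 'grip_width': 0.08712214575977537}
```

View pics/top0.png

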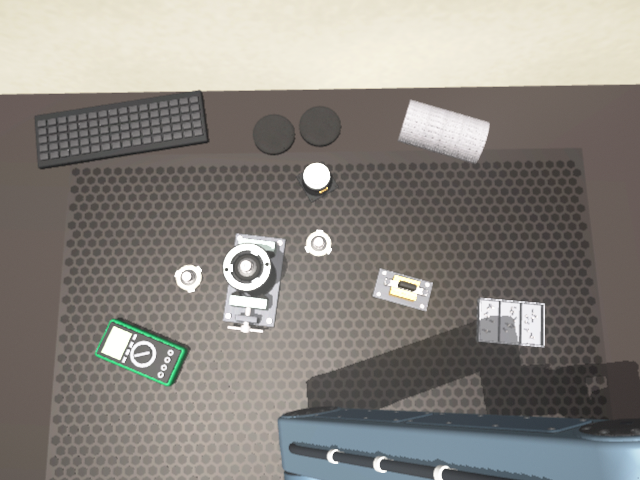

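View pics/scene0.png

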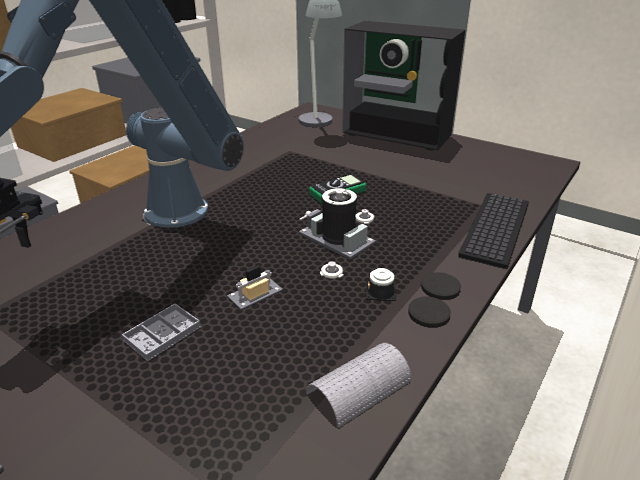

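The top view shows the speaker's ring at (246,267) and the white radiator look-alikes at (188,277) and (318,243). The driver is at (317,178), the spanner on its rest at (405,288), the tray at (512,322) and the meter at (141,352). The radiator I want is the one in the clamped speaker, so I'll check it and the spanner in one close crop.

```bash
python3 - <<'E'
from h import *
c=ld('top0'); im=c['color']
a=cv2.resize(im[225:310,205:285],None,fx=5,fy=5,interpolation=cv2.INTER_CUBIC)
b=cv2.resize(im[245:330,365:445],None,fx=5,fy=5,interpolation=cv2.INTER_CUBIC)
cv2.imwrite('pics/crop0.png',np.hstack([a,b]))
print('ring',ray(c,246,267,.152),'rest handle',ray(c,406,285,.084))
E
```

```text
ring [0.54548551 0.16421887 0.152     ] rest handle [ 0.51038314 -0.18073684  0.084     ]
```

View pics/crop0.png

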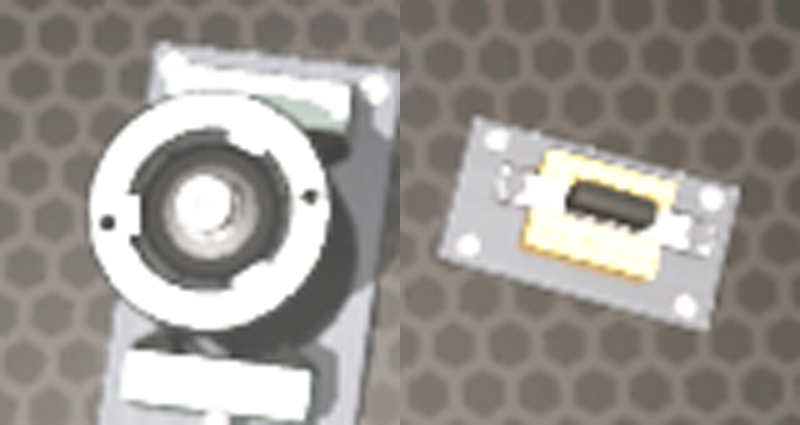

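```bash
python3 - <<'E'
from h import *
c=ld('top0')
A=lambda x,y,z:ray(c,205+x/5,225+y/5,z)
B=lambda x,y,z:ray(c,365+(x-400)/5,245+y/5,z)
ha,hb=A(107,222,.152),A(310,196,.152); d=ha-hb
print('holes',ha,hb,'mid',(ha+hb)/2,np.linalg.norm(d),np.degrees(np.arctan2(d[1],d[0])), 'ring',A(209,211,.152))
f=[B(*p,.006) for p in((474,117),(740,187),(708,328),(438,257))]
print('foot',np.mean(f,0),np.degrees(np.arctan2(*((f[0]-f[1])[1::-1]))),np.linalg.norm(f[0]-f[1]),np.linalg.norm(f[1]-f[2]))
e,g=B(568,193,.084),B(657,212,.084);d=e-g
print('handle',(e+g)/2,np.linalg.norm(d),np.degrees(np.arctan2(d[1],d[0])), B(612,203,.084))
s=env.read_state();print(s['position'],np.degrees(s['tcp_rot']))
E
```

```text
holes [0.54103613 0.20537463 0.152     ] [0.55074733 0.12005706 0.152     ] mid [0.54589173 0.16271584 0.152     ] 0.08586848018323208 96.49370081355669 ring [0.54503323 0.16253033 0.152     ]
foot [ 0.50963189 -0.18490213  0.006     ] 74.11566646230655 0.12901152554844472 0.06842418826894361
handle [ 0.50922395 -0.18398741  0.084     ] 0.039993269943688174 76.91192908266915 [ 0.50900208 -0.18377058  0.084     ]
[ 0.17615586 -0.59895277  0.22165568] [-1.79888357e+02 -1.98476984e-02  1.63749382e+01]
```

Everything agrees with the stated sizes: the holes are 86 mm apart, the handle is 40 mm wide and the foot is 129 × 68 mm. The crop shows the ring holes at top-view pixels (226,269) and (267,264), and a black radiator with a steel weight. The spanner is at (0.5095, -0.1845) with its bar along about 75.5°. Now moving above it.

Request:
step_arm(
  targets="38 47 0 10;76 94 0 20;114 141 0 30;152 188 0 40;190 235 0 50",
  claw=-1,
)

```text
clock: 0.72
position: [0.367, -0.3622, 0.2214]
tcp_rot: [-3.139, -0.001, 1.164]
contact_force: [0.4, -1.2, -0.5]
grip_width: 0.0865
```

Request:
step_arm(
  targets="38 47 -10 5;76 94 -20 9;114 141 -30 9;143 179 -40 9;143 179 -40 9",
)

```text
clock: 1.35
position: [0.5107, -0.1799, 0.1803]
tcp_rot: [-3.137, -0.002, 1.326]
contact_force: [0.2, -0.1, 0.1]
grip_width: 0.0872
```

```bash
python3 - <<'E'
from h import *
c=cam('wrist','w1')
s=env.read_state();print(s['clock'],s['position'],np.degrees(s['tcp_rot']))
print(proj(c,[.5095,-.1845,.084]),np.round(-np.array(c['R']).T@c['t'],3))
E
```

```text
1.4 [ 0.51011179 -0.18167772  0.18071305] [-1.79778381e+02 -4.76070656e-02  7.58833259e+01]
[316.72755118 253.05073995] [ 0.53  -0.107  0.343]
```

View pics/w1.png

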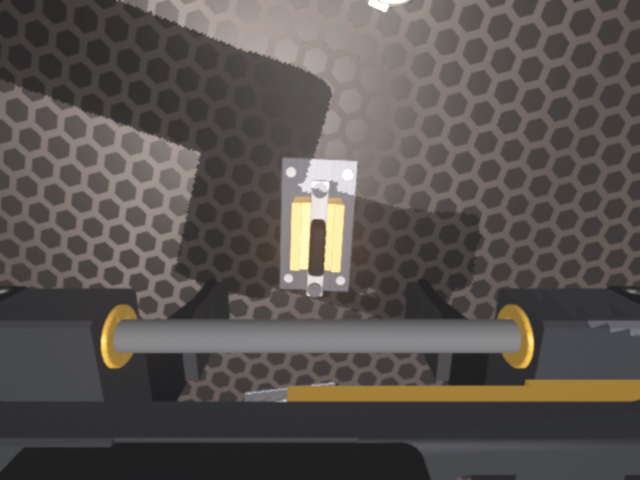

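The wrist view shows the handle from about (318,221) to (317,275) and the foot's corners at (282,158), (357,161), (348,290) and (280,289). I'll cross-check the pose from these.

```bash
python3 - <<'E'
from h import *
c=ld('w1')
f=[ray(c,*p,.006) for p in((282,158),(357,161),(348,290),(280,289))]
print(np.round(f,4),np.mean(f,0))
# ends of bar incl. legs: predicted model outlines for yaw guesses
for a in(74.5,75.5,76.5):
  u=np.array([np.cos(np.radians(a)),np.sin(np.radians(a)),0]);v=np.array([u[1],-u[0],0])
  P=np.array([.5095,-.1845,0])
  print(a,[np.round(proj(c,P+u*s*.02+v*t*.006+[0,0,.084])).tolist() for s in(1,-1) for t in(1,-1)],[np.round(proj(c,P+u*s*.05+[0,0,.052]),1).tolist() for s in(1,-1)])
g=cv2.cvtColor(c['color'],cv2.COLOR_BGR2GRAY)[140:310,270:370]
cv2.imwrite('pics/w1c.png',cv2.resize(c['color'][150:310,270:370],None,fx=3.7,fy=3.7,interpolation=cv2.INTER_CUBIC))
E
```

```text
[[ 0.4946 -0.1122  0.006 ]
 [ 0.5604 -0.1314  0.006 ]
 [ 0.5244 -0.2535  0.006 ]
 [ 0.458  -0.2358  0.006 ]] [ 0.50935793 -0.18320745  0.006     ]
74.5 [[326.0, 227.0], [309.0, 227.0], [324.0, 278.0], [308.0, 278.0]] [[318.5, 181.6], [315.5, 296.7]]
75.5 [[325.0, 227.0], [309.0, 227.0], [324.0, 278.0], [309.0, 278.0]] [[317.4, 181.6], [316.4, 296.7]]
76.5 [[325.0, 227.0], [308.0, 227.0], [325.0, 278.0], [309.0, 278.0]] [[316.3, 181.6], [317.4, 296.7]]
```

View pics/w1c.png

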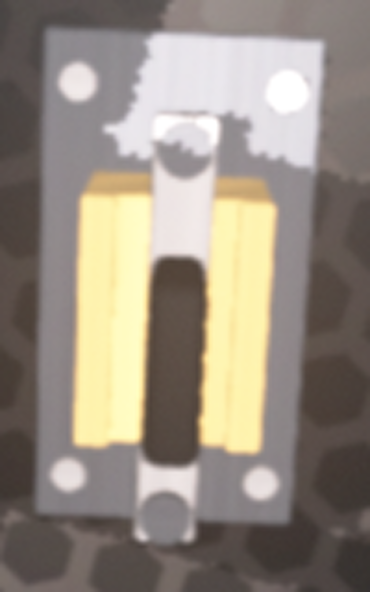

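The crop shows the bar ends at (321,181) and (315,297), which fits the predicted rows. Together with the foot sides it puts the bar direction at 73.5° and the centre at (0.510, -0.1844). Descending now.

Request:
step_arm(
  targets="0 -3 -40 -2.4;0 -3 -80 -2.4;0 -3 -110 -2.4;0 -3 -124 -2.4;0 -3 -124 -2.4",
)

```text
clock: 2.02
position: [0.5094, -0.1854, 0.0563]
tcp_rot: [-3.136, -0.001, 1.281]
contact_force: [-0.4, -0.1, 0.7]
grip_width: 0.0873
```

Request:
step_arm(
  targets="0 0 0 0;0 0 0 0;0 0 0 0;0 0 0 0;0 0 0 0",
  claw=1,
)

```text
clock: 2.65
position: [0.5095, -0.1853, 0.0564]
tcp_rot: [-3.137, -0.001, 1.281]
contact_force: [-0.6, -0.5, 0.7]
grip_width: 0.0445
```

Request:
step_arm(
  targets="0 0 0 0;0 0 0 0;0 0 0 0;0 0 0 0;0 0 0 0",
)

```text
clock: 3.28
position: [0.5093, -0.1852, 0.0564]
tcp_rot: [-3.136, -0.001, 1.281]
contact_force: [-0.4, 0.2, 0.4]
grip_width: 0.012
```

Request:
step_arm(
  targets="0 0 0 0;0 0 0 0",
)

```text
clock: 3.52
position: [0.5093, -0.1852, 0.0563]
tcp_rot: [-3.136, -0.001, 1.281]
contact_force: [-0.6, 0.6, 0.3]
grip_width: 0.0118
```

Request:
step_arm(
  targets="0 0 30 0;0 0 90 0;0 0 150 0;4 35 185 3;8 85 185 8",
)

```text
clock: 4.15
position: [0.5197, -0.1012, 0.2446]
tcp_rot: [3.139, 0.001, 1.421]
contact_force: [1.2, 0.2, -2.1]
grip_width: 0.0116
```

Request:
step_arm(
  targets="7 55 0 4;14 110 0 8;21 165 0 12;28 220 0 15;28 255 0 15",
)

```text
clock: 4.78
position: [0.5473, 0.1563, 0.2439]
tcp_rot: [3.14, 0.001, 1.685]
contact_force: [0.1, -1.4, -2.5]
grip_width: 0.0116
```

```bash
python3 - <<'E'
from h import *
c=cam('wrist','w2');t=cam('top','t2')
s=env.read_state();print(s['clock'],s['position'],np.degrees(s['tcp_rot']),s['contact_force'])
cv2.imwrite('pics/w2v.png',np.hstack([c['color'][80:480,140:540],cv2.resize(t['color'][190:350,170:330],(400,400),interpolation=cv2.INTER_CUBIC)]))
print(proj(c,[.5455,.1627,.152]))
E
```

```text
4.875 [0.54660537 0.1574238  0.24385542] [ 1.79918277e+02 -3.62271834e-02  9.66714364e+01] [-0.63931733 -0.75901384 -2.72526335]
[314.05894472 239.57512156]
```

View pics/w2v.png

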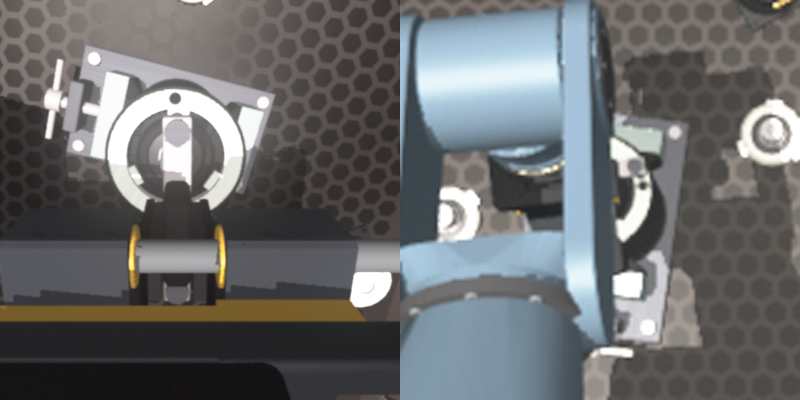

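```bash
python3 - <<'E'
from h import *
c=ld('w2')
cv2.imwrite('pics/w2z.png',cv2.resize(c['color'][160:300,235:395],None,fx=5,fy=4.285,interpolation=cv2.INTER_CUBIC)[:600] if 0 else cv2.resize(c['color'][160:280,235:395],None,fx=5,fy=5,interpolation=cv2.INTER_CUBIC))
print(ray(c,315,178,.152),ray(c,317,211,.2396))
# predicted ring outline extremes
P=np.array([.5455,.1627,.152]);q=np.array([proj(c,P+.0495*np.array([np.cos(a),np.sin(a),0])) for a in np.linspace(0,6.28,200)])
print(q.min(0),q.max(0),proj(c,[.54104,.20537,.152]))
E
```

```text
[0.54119642 0.2071204  0.152     ] [0.54314482 0.20047262 0.2396    ]
[246.42620566 170.9093499 ] [381.63417396 301.53538191] [314.49872177 180.48623508]
```

View pics/w2z.png

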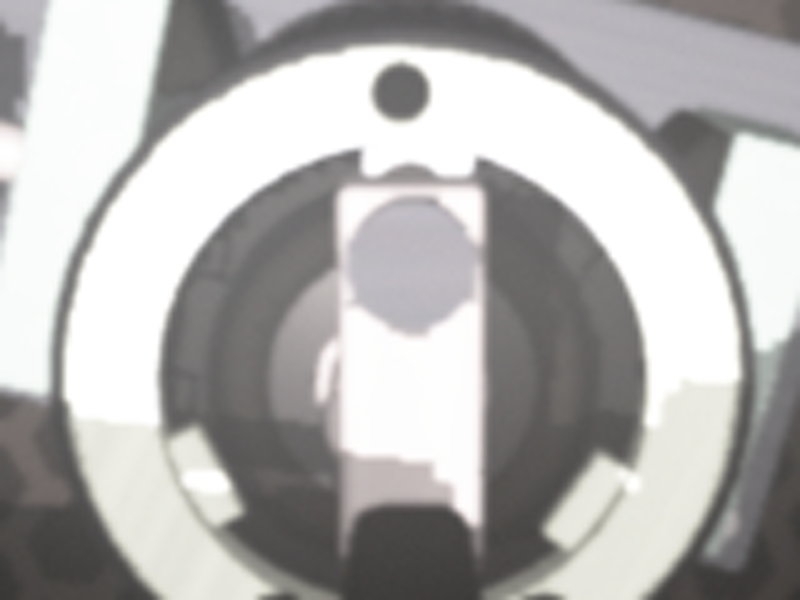

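```bash
python3 - <<'E'
from h import *
c=ld('w2')
w=ray(c,303,225,.2396)-ray(c,331.6,225,.2396)
print('barwidth',np.linalg.norm(w))
b=ray(c,317.6,212.8,.2396);e=ray(c,317.4,197,.2396);m=ray(c,317.4,255,.2396);print(b,e,m)
d=(e-m);a=np.arctan2(d[1],d[0]);print('bar dir',np.degrees(a))
for x,l in((b,.043),(e,.05)): print('centre',x-l*np.array([np.cos(np.radians(96.67)),np.sin(np.radians(96.67)),0]))
h=ray(c,315,178.2,.152);print(h)
E
```

```text
barwidth 0.013581828080334635
[0.54352252 0.19965172 0.2396    ] [0.54258219 0.20704605 0.2396    ] [0.54579558 0.17894768 0.2396    ]
bar dir 96.52411471612663
centre [0.548517   0.15694276 0.2396    ]
centre [0.54838973 0.15738447 0.2396    ]
[0.54121188 0.20698302 0.152     ]
```

Request:
step_arm(
  targets="-1.4 6.3 0 0.5;-1.4 6.3 -15 0.5;-1.4 6.3 -30 0.5;-1.4 6.3 -40 0.5;-1.4 6.3 -40 0.5",
)

```text
clock: 5.5
position: [0.5444, 0.1631, 0.2024]
tcp_rot: [-3.14, -0.001, 1.695]
contact_force: [-0.9, -0.6, -2.2]
grip_width: 0.0117
```

```bash
python3 - <<'E'
from h import *
c=cam('wrist','w3');t=cam('scene','s3')
s=env.read_state();print(s['clock'],s['position'],np.degrees(s['tcp_rot']),s['contact_force'])
a=cv2.resize(c['color'][130:250,255:375],(600,600),interpolation=cv2.INTER_CUBIC)[:500]
b=cv2.resize(t['color'][160:260,300:340],(200,500),interpolation=cv2.INTER_CUBIC)
cv2.imwrite('pics/w3v.png',np.hstack([a,b]))
E
```

```text
5.6 [0.54547928 0.16347121 0.20375007] [ 1.79913607e+02 -3.69701377e-02  9.71432536e+01] [ 0.84777836 -0.28282731 -2.25674064]
```

View pics/w3v.png

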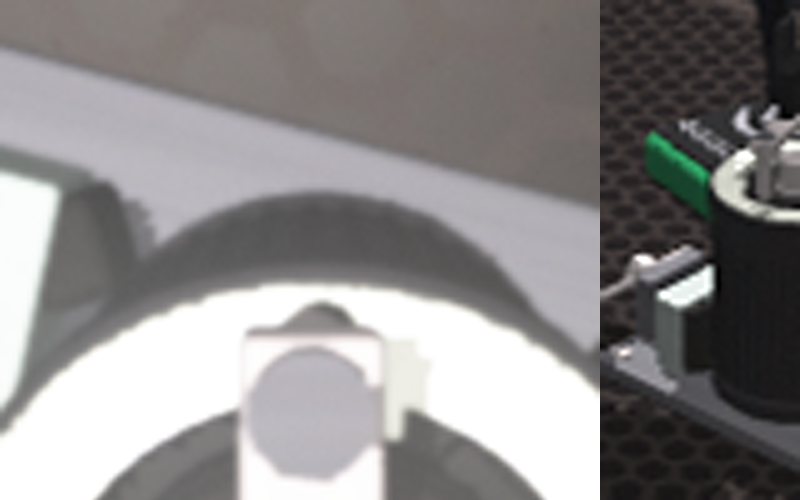

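```bash
python3 - <<'E'
from h import *
c=ld('w3')
b=ray(c,317.7,212.4,.1994);e=ray(c,317.4,196,.1994)
h=[ray(c,319.4,190.4,.152)]
P=lambda a:np.array([np.cos(np.radians(a)),np.sin(np.radians(a)),0])
print('bolt',b,'from end',e-.007*P(97.1),'hole far edge',h,'centre',h[0]-.0045*P(97.1))
print('bolt px radius',)
r=ray(c,319,186.6,.152);print('ring outer edge',r,'hole via ring edge',r-.0065*P(97.1))
E
```

```text
bolt [0.54024411 0.20680903 0.1994    ] from end [0.54002209 0.20745085 0.1994    ] hole far edge [array([0.54076481, 0.21099048, 0.152     ])] centre [0.54132102 0.20652498 0.152     ]
bolt px radius
ring outer edge [0.54025164 0.21317551 0.152     ] hole via ring edge [0.54105505 0.20672535 0.152     ]
```

Pin a is within about 1 mm of its hole (bolt at pixel (317.7,212.4), hole at (319.4,196)). I'll apply a small correction and insert gently.

Request:
step_arm(
  targets="0.5 -0.5 0 -0.6;0.5 -0.5 -3 -0.6;0.5 -0.5 -5 -0.6;0.5 -0.5 -7 -0.6;0.5 -0.5 -7 -0.6",
)

```text
clock: 6.22
position: [0.5458, 0.163, 0.1965]
tcp_rot: [3.141, -0.001, 1.685]
contact_force: [0.2, 0.1, -2.1]
grip_width: 0.012
```

Request:
step_arm(
  targets="0 0 -1.5 0;0 0 -3 0;0 0 -3.5 0;0 0 -3.5 0;0 0 -3.5 0",
)

```text
clock: 6.85
position: [0.5458, 0.163, 0.1931]
tcp_rot: [3.14, -0.001, 1.685]
contact_force: [-0.7, -0.3, -1.8]
grip_width: 0.0118
```

Request:
step_arm(
  targets="0 0 0 -4;0 0 0 -8;0 0 0 -12;0 0 0 -16;0 0 0 -20",
)

```text
clock: 7.48
position: [0.5456, 0.163, 0.1931]
tcp_rot: [3.141, -0.0, 1.334]
contact_force: [-0.9, -0.5, -1.6]
grip_width: 0.0119
```

```bash
python3 -c "
from h import *
s=env.read_state();print(s['position'],np.degrees(s['tcp_rot']),s['contact_force'],s['moment'])"
```

```text
[0.54555018 0.16295324 0.19310295] [ 1.79965114e+02 -1.50310687e-02  7.64541916e+01] [-0.9218111  -0.52285718 -1.55607877] [-0.01075667  0.0239069   0.18339319]
```

Mz is 0.18 N m at the turning friction level, so the ring is turning. I'll go on.

Request:
step_arm(
  targets="0 0 0 -4;0 0 0 -8;0 0 0 -12;0 0 0 -16;0 0 0 -20",
)

```text
clock: 8.1
position: [0.5455, 0.1629, 0.1931]
tcp_rot: [3.141, 0.0, 0.984]
contact_force: [-0.9, 0.3, -2.3]
grip_width: 0.012
```

Request:
step_arm(
  targets="0 0 0 -2;0 0 0 -4;0 0 0 -5;0 0 0 -6;0 0 0 -6",
)

```text
clock: 8.72
position: [0.5454, 0.1629, 0.1931]
tcp_rot: [3.141, 0.0, 0.88]
contact_force: [-0.1, -0.2, -2.3]
grip_width: 0.0118
```

```bash
python3 -c "
from h import *
s=env.read_state();print(s['position'],np.degrees(s['tcp_rot']),s['contact_force'],s['moment'])"
```

```text
[0.54540252 0.16285366 0.1931192 ] [1.79952362e+02 2.15379946e-02 5.04199968e+01] [-0.12243645 -0.21371085 -2.28377687] [-0.04654832  0.07454289  0.69405185]
```

Request:
step_arm(
  targets="0 0 0 -1;0 0 0 -2;0 0 0 -2.5;0 0 0 -2.5",
)

```text
clock: 9.22
position: [0.5454, 0.163, 0.1931]
tcp_rot: [3.141, 0.0, 0.837]
contact_force: [-0.8, 0.2, -2.2]
grip_width: 0.0127
```

```bash
python3 -c "
from h import *
s=env.read_state();print(s['position'],np.degrees(s['tcp_rot']),s['contact_force'],s['moment'],s['grip_width'])"
```

```text
[0.54544347 0.16298723 0.19312671] [1.79954194e+02 7.61304858e-03 4.79312498e+01] [-0.7763663   0.16192783 -2.18984402] [ 0.11753871 -0.06682776  0.80647119] 0.01273952907765842
```

The torque rose to 0.8 N m while the grip yielded slightly (12.0 to 12.7 mm), so the ring is at its stop. Backing off to unload.

Request:
step_arm(
  targets="0 0 0 1;0 0 0 2;0 0 0 3;0 0 0 3",
)

```text
clock: 9.72
position: [0.5455, 0.163, 0.1931]
tcp_rot: [3.141, -0.0, 0.889]
contact_force: [-0.9, 1.1, -2.7]
grip_width: 0.0121
```

```bash
python3 - <<'E'
from h import *
c=cam('wrist','w4')
s=env.read_state();print(s['clock'],s['position'],np.degrees(s['tcp_rot']),s['contact_force'],s['moment'],s['grip_width'])
cv2.imwrite('pics/w4v.png',cv2.resize(c['color'][130:310,210:430],None,fx=3.3,fy=3.3,interpolation=cv2.INTER_CUBIC))
E
```

```text
9.775 [0.54547944 0.16299183 0.19313227] [ 1.79958339e+02 -1.52813984e-03  5.09001726e+01] [ 0.20367425  0.8862645  -2.74894769] [ 0.15343369 -0.02279611  0.49459291] 0.012335000454182404
```

View pics/w4v.png

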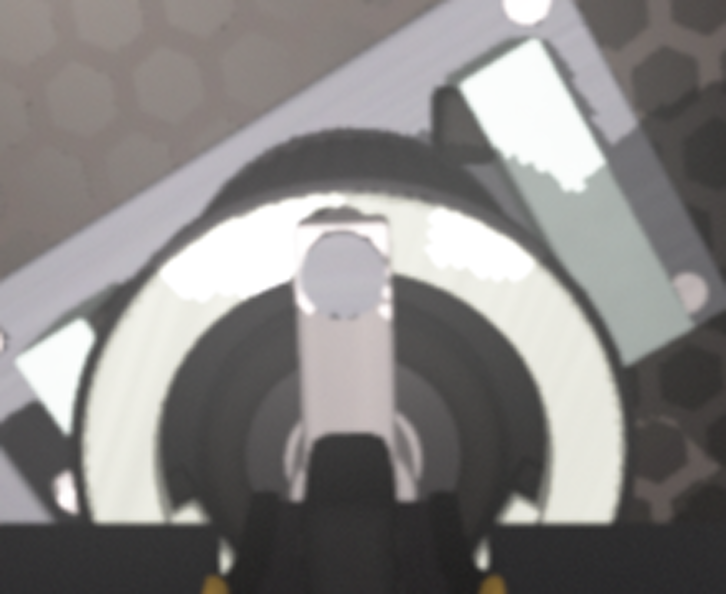

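The view shows the bolt at about (314,213), the pin inside the hole, and the bar nearly aligned with the image axis. There is still 0.5 N m of residual torque, so I'll back off more.

Request:
step_arm(
  targets="0 0 0 1;0 0 0 2;0 0 0 2.5;0 0 0 2.5",
)

```text
clock: 10.28
position: [0.5455, 0.1628, 0.1931]
tcp_rot: [3.141, 0.0, 0.931]
contact_force: [-0.3, -0.8, -2.5]
grip_width: 0.0119
```

```bash
python3 - <<'E'
from h import *
s=env.read_state();print(s['clock'],s['position'],np.degrees(s['tcp_rot']),s['contact_force'],s['moment'],s['grip_width'])
E
```

```text
10.275 [0.54548499 0.16284965 0.19313775] [1.79957658e+02 6.61748379e-03 5.33706708e+01] [-0.33707375 -0.80306957 -2.45909779] [-0.0018128  -0.05028887  0.00947113] 0.011868162391115744
```

Request:
step_arm(
  targets="0 0 8 0;0 0 25 0;0 0 55 0;-2 -20 65 4;-7 -70 65 10",
)

```text
clock: 10.9
position: [0.5397, 0.0935, 0.2602]
tcp_rot: [3.137, -0.002, 1.112]
contact_force: [0.3, -0.3, -3.0]
grip_width: 0.0116
```

Request:
step_arm(
  targets="-6 -60 0 3;-12 -120 0 6;-18 -180 0 10;-24 -235 0 10;-29 -278 0 10",
)

```text
clock: 11.52
position: [0.5104, -0.187, 0.261]
tcp_rot: [3.136, -0.002, 1.285]
contact_force: [0.1, 0.2, -3.3]
grip_width: 0.0119
```

Request:
step_arm(
  targets="0 0 0 0;0 0 0 0",
)

```text
clock: 11.78
position: [0.5101, -0.1867, 0.2612]
tcp_rot: [3.136, -0.003, 1.284]
contact_force: [-0.7, -0.3, -2.7]
grip_width: 0.0115
```

```bash
python3 - <<'E'
from h import *
cam('wrist','w5')
s=env.read_state();p=s['position'];print(s['clock'],p,np.degrees(s['tcp_rot']),s['contact_force'],s['grip_width'], (np.array([.5093,-.1852,.0563])-p)*1e3)
E
```

```text
11.825 [ 0.51015718 -0.18598774  0.26114068] [ 1.79681174e+02 -1.45946531e-01  7.36508419e+01] [-0.76972659  0.61285112 -2.59273462] 0.011580058999890742 [  -0.85717698    0.78773566 -204.840676  ]
```

Request:
step_arm(
  targets="-0.8 0.8 -50 -0.2;-0.8 0.8 -105 -0.2;-0.8 0.8 -150 -0.2;-0.8 0.8 -180 -0.2;-0.8 0.8 -180 -0.2",
)

```text
clock: 12.45
position: [0.508, -0.1827, 0.0793]
tcp_rot: [-3.141, -0.004, 1.284]
contact_force: [0.1, -0.2, -1.8]
grip_width: 0.0117
```

```bash
python3 - <<'E'
from h import *
s=env.read_state();p=s['position'];print(s['clock'],np.degrees(s['tcp_rot']),s['contact_force'],s['grip_width'], (np.array([.5093,-.1852,.0563])-p)*1e3)
E
```

```text
12.45 [-179.99310917   -0.24594273   73.57107258] [ 0.09221315 -0.21664139 -1.75161129] 0.011693324221262808 [  1.26259724  -2.49270589 -23.00168751]
```

Request:
step_arm(
  targets="1 -2 -5 0;1.2 -2.3 -12 0;1.2 -2.3 -15 0;1.2 -2.3 -15 0",
)

```text
clock: 12.95
position: [0.5093, -0.1851, 0.0645]
tcp_rot: [3.141, -0.004, 1.284]
contact_force: [-0.1, 0.3, -2.7]
grip_width: 0.0116
```

```bash
python3 - <<'E'
from h import *
s=env.read_state();p=s['position'];print(s['clock'],np.degrees(s['tcp_rot']),s['contact_force'],s['grip_width'], (np.array([.5093,-.1852,.0563])-p)*1e3)
E
```

```text
12.95 [179.98912976  -0.24254298  73.56334447] [-0.09337302  0.34962077 -2.65977748] 0.011609219554374908 [-2.87379131e-03 -1.17844098e-01 -8.22713593e+00]
```

Request:
step_arm(
  targets="0 0 -4 0;0 0 -7 0;0 0 -8 0;0 0 -8 0",
)

```text
clock: 13.45
position: [0.5093, -0.1851, 0.0565]
tcp_rot: [3.141, -0.004, 1.284]
contact_force: [-0.5, 0.1, -3.6]
grip_width: 0.0117
```

Request:
step_arm(
  targets="0 0 -0.5 0;0 0 -1 0;0 0 -1 0",
)

```text
clock: 13.82
position: [0.5094, -0.1851, 0.0563]
tcp_rot: [3.141, -0.004, 1.284]
contact_force: [-1.5, 1.8, 5.4]
grip_width: 0.0119
```

Contact with 5 N of support: the spanner is down on its rest. Releasing.

Request:
step_arm(
  targets="0 0 0 0;0 0 0 0;0 0 0 0;0 0 0 0;0 0 0 0",
  claw=-1,
)

```text
clock: 14.45
position: [0.5093, -0.1851, 0.0562]
tcp_rot: [3.141, -0.004, 1.284]
contact_force: [0.7, -0.0, 0.1]
grip_width: 0.0535
```

Request:
step_arm(
  targets="0 0 0 0;0 0 0 0;0 0 30 0;0 0 85 0;0 0 145 0",
)

```text
clock: 15.08
position: [0.5087, -0.1848, 0.2021]
tcp_rot: [-3.14, -0.005, 1.284]
contact_force: [1.0, -0.4, 0.2]
grip_width: 0.0866
```

Request:
step_arm(
  targets="0 0 40 0;0 0 40 0",
)

```text
clock: 15.32
position: [0.5108, -0.1859, 0.2459]
tcp_rot: [3.134, -0.002, 1.284]
contact_force: [-0.2, 0.9, -0.1]
grip_width: 0.0871
```

```bash
python3 - <<'E'
from h import *
c=cam('wrist','w6')
s=env.read_state();print(s['clock'],s['position'],np.degrees(s['tcp_rot']),s['contact_force'],s['grip_width'])
E
```

```text
15.375 [ 0.5093343  -0.18510528  0.24362792] [179.88074566  -0.20685093  73.57203574] [ 1.27550432 -0.32606757 -0.49978019] 0.08699898263384641
```

Request:
step_arm(
  targets="6 60 0 0;12 120 0 0;18 180 0 0;24 240 0 0;30 300 0 0",
)

```text
clock: 16.0
position: [0.538, 0.1167, 0.2415]
tcp_rot: [-3.14, -0.002, 1.284]
contact_force: [2.1, 0.1, 0.2]
grip_width: 0.0869
```

Request:
step_arm(
  targets="6 47 0 0;6 47 0 0;6 47 0 0",
)

```text
clock: 16.38
position: [0.5429, 0.1633, 0.2398]
tcp_rot: [-3.137, -0.0, 1.284]
contact_force: [0.5, 0.2, 0.6]
grip_width: 0.0873
```

```bash
python3 - <<'E'
from h import *
c=cam('wrist','w7'); w=ld('w6')
s=env.read_state();print(s['clock'],s['position'],np.degrees(s['tcp_rot']),s['contact_force'],s['grip_width'])
a=cv2.resize(c['color'][150:310,220:420],(750,600),interpolation=cv2.INTER_CUBIC) if 0 else cv2.resize(c['color'][150:310,230:400],None,fx=3,fy=3,interpolation=cv2.INTER_CUBIC)
b=cv2.resize(w['color'][150:310,270:365],None,fx=3,fy=3,interpolation=cv2.INTER_CUBIC)
cv2.imwrite('pics/w7v.png',np.hstack([a,b]));print(a.shape,b.shape,proj(c,[.5455,.1627,.168]))
E
```

```text
16.425 [0.54328174 0.1627089  0.24024486] [-1.79765017e+02 -4.38962433e-02  7.35154209e+01] [-0.17944409 -0.68748198 -0.0329127 ] 0.08711511020453779
(480, 510, 3) (480, 285, 3) [320.63685437 256.75943297]
```

View pics/w7v.png

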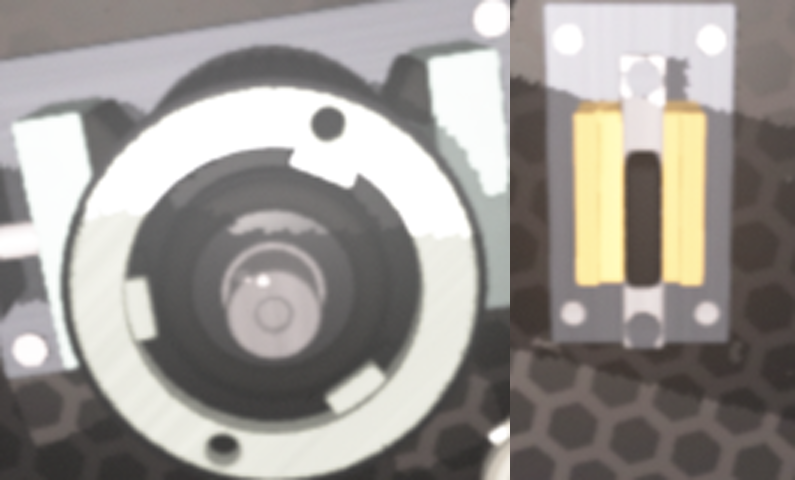

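The ring's holes are now at (339,191) and (304,299), and the weight top is at (320.7,255) against a predicted (320.6,256.8). The spanner is squarely on its rest.

```bash
python3 - <<'E'
from h import *
c=ld('w7')
a,b=ray(c,339.3,191.3,.152),ray(c,304,298.7,.152);d=a-b
print(np.linalg.norm(d),np.degrees(np.arctan2(d[1],d[0])),(a+b)/2,ray(c,320.7,255,.168))
s=env.read_state();print(s['position'])
E
```

```text
0.08499009915776144 56.22617089877827 [0.54633755 0.16457891 0.152     ] [0.54589539 0.16390008 0.168     ]
[0.54328174 0.1627089  0.24024486]
```

The hole line is now at 56°, so the ring turned about 41° (0.71 rad) and then resisted 0.8 N m without moving. That fits a start near 0.19 and the stop at 0.9. Next I'll go to the weight.

Request:
step_arm(
  targets="2.3 0.3 -25 0;2.3 0.3 -50 0;2.3 0.3 -68 0;2.3 0.3 -75 0;2.3 0.3 -75 0",
)

```text
clock: 17.05
position: [0.5455, 0.162, 0.1649]
tcp_rot: [-3.137, -0.0, 1.282]
contact_force: [0.1, 0.6, -0.2]
grip_width: 0.0872
```

```bash
python3 - <<'E'
from h import *
s=env.read_state();p=s['position'];print(s['clock'],np.degrees(s['tcp_rot']),s['contact_force'],s['grip_width'], (np.array([.5456,.163,.154])-p)*1e3)
E
```

```text
17.05 [-1.79711988e+02 -1.92979485e-02  7.34248161e+01] [ 0.10562104  0.61544366 -0.16245109] 0.08717127406542967 [  0.10212775   1.01448045 -10.94712612]
```

Request:
step_arm(
  targets="0 1 -4 0;0 1 -8 0;0 1 -10.6 0;0 1 -10.6 0;0 1 -10.6 0",
)

```text
clock: 17.68
position: [0.5456, 0.1631, 0.1544]
tcp_rot: [-3.137, -0.0, 1.282]
contact_force: [0.3, -0.1, -0.3]
grip_width: 0.0871
```

Request:
step_arm(
  targets="0 0 0 0;0 0 0 0;0 0 0 0;0 0 0 0;0 0 0 0",
  claw=1,
)

```text
clock: 18.3
position: [0.5456, 0.1631, 0.1545]
tcp_rot: [-3.137, -0.0, 1.282]
contact_force: [-0.2, -1.0, -0.4]
grip_width: 0.0446
```

Request:
step_arm(
  targets="0 0 0 0;0 0 0 0;0 0 0 0;0 0 0 0;0 0 0 0",
)

```text
clock: 18.92
position: [0.5455, 0.1631, 0.1544]
tcp_rot: [-3.137, -0.0, 1.282]
contact_force: [-0.0, -0.2, 0.9]
grip_width: 0.0211
```

```bash
python3 - <<'E'
from h import *
s=env.read_state();p=s['position'];print(s['clock'],p,np.degrees(s['tcp_rot']),s['contact_force'],s['grip_width'])
E
```

```text
18.925 [0.54551159 0.16307094 0.15442531] [-1.79717797e+02 -2.05676737e-02  7.34355405e+01] [-0.01393887 -0.23082008  0.85938664] 0.021137662893621872
```

Request:
step_arm(
  targets="0 0 0.8 0;0 0 1.6 0;0 0 2.4 0;0 0 3.2 0;0 0 4 0",
)

```text
clock: 19.55
position: [0.5453, 0.163, 0.158]
tcp_rot: [-3.136, -0.0, 1.282]
contact_force: [1.1, -0.5, -4.5]
grip_width: 0.021
```

```bash
python3 - <<'E'
from h import *
s=env.read_state();p=s['position'];print(s['clock'],p,s['contact_force'],s['grip_width'])
E
```

```text
19.55 [0.54530893 0.16301936 0.15804264] [ 1.14286058 -0.45213351 -4.49333515] 0.020998469413765875
```

Request:
step_arm(
  targets="0 0 0.7 0;0 0 1.4 0;0 0 2.1 0;0 0 2.8 0;0 0 3.3 0",
)

```text
clock: 20.18
position: [0.5452, 0.163, 0.1609]
tcp_rot: [-3.136, 0.0, 1.282]
contact_force: [2.4, 0.8, -10.9]
grip_width: 0.0209
```

Request:
step_arm(
  targets="0 0 0.1 0",
)

```text
clock: 20.3
position: [0.5452, 0.163, 0.1608]
tcp_rot: [-3.136, 0.0, 1.282]
contact_force: [2.2, 0.3, -9.4]
grip_width: 0.0205
```

```bash
python3 - <<'E'
from h import *
s=env.read_state();p=s['position'];print(s['clock'],p,s['contact_force'],s['grip_width'])
E
```

```text
20.3 [0.54522569 0.1630068  0.16079419] [ 2.19362077  0.33057695 -9.39227059] 0.020456614464297206
```

Request:
step_arm(
  targets="0 0 0.5 0;0 0 1 0;0 0 1.4 0;0 0 1.4 0",
)

```text
clock: 20.8
position: [0.5452, 0.163, 0.162]
tcp_rot: [-3.136, 0.0, 1.282]
contact_force: [2.0, -0.1, -12.4]
grip_width: 0.0209
```

```bash
python3 - <<'E'
from h import *
s=env.read_state();p=s['position'];print(s['clock'],p,s['contact_force'],s['grip_width'])
E
```

```text
20.8 [0.54523331 0.16300362 0.16204439] [  2.04568705  -0.08783822 -12.42042613] 0.020936982818837106
```

12.4 N reached at 7.6 mm of lift (about 1 mm play plus 6 mm). Holding for over a second.

Request:
step_arm(
  targets="0 0 0.2 0;0 0 0.2 0;0 0 0.2 0;0 0 0.2 0;0 0 0.2 0",
)

```text
clock: 21.42
position: [0.5452, 0.163, 0.1622]
tcp_rot: [-3.136, 0.0, 1.282]
contact_force: [1.9, 0.1, -13.0]
grip_width: 0.021
```

Request:
step_arm(
  targets="0 0 0.2 0;0 0 0.2 0;0 0 0.2 0;0 0 0.2 0;0 0 0.2 0",
)

```text
clock: 22.05
position: [0.5452, 0.163, 0.1624]
tcp_rot: [-3.136, 0.0, 1.282]
contact_force: [2.4, 1.2, -12.9]
grip_width: 0.021
```

Request:
step_arm(
  targets="0 0 -0.6 0;0 0 -1.2 0;0 0 -1.9 0;0 0 -2.6 0;0 0 -3.3 0",
)

```text
clock: 22.68
position: [0.5452, 0.163, 0.1595]
tcp_rot: [-3.136, -0.0, 1.282]
contact_force: [1.4, 0.5, -7.5]
grip_width: 0.0208
```

Request:
step_arm(
  targets="0 0 -0.7 0;0 0 -1.4 0;0 0 -2.1 0;0 0 -2.7 0;0 0 -3.2 0",
)

```text
clock: 23.3
position: [0.5453, 0.163, 0.1567]
tcp_rot: [-3.136, -0.0, 1.282]
contact_force: [0.2, -0.4, -1.7]
grip_width: 0.0213
```

```bash
python3 - <<'E'
from h import *
s=env.read_state();p=s['position'];print(s['clock'],p,s['contact_force'],s['grip_width'])
E
```

```text
23.3 [0.54532621 0.16303626 0.15665314] [ 0.23344023 -0.41640521 -1.650286  ] 0.02127124972099334
```

Request:
step_arm(
  targets="0 0 -0.6 0;0 0 -1.2 0;0 0 -1.8 0;0 0 -2.3 0;0 0 -2.3 0",
)

```text
clock: 23.92
position: [0.5455, 0.1631, 0.1546]
tcp_rot: [-3.137, -0.0, 1.282]
contact_force: [0.1, -0.5, -0.3]
grip_width: 0.0208
```

```bash
python3 - <<'E'
from h import *
s=env.read_state();p=s['position'];print(s['clock'],p,s['contact_force'],s['grip_width'])
E
```

```text
23.925 [0.54547308 0.16305139 0.15455235] [ 0.11935554 -0.48706935 -0.26491836] 0.020802489607572458
```

The weight is back at its rest height with almost no load. Releasing and retreating.

Request:
step_arm(
  targets="0 0 0 0;0 0 0 0;0 0 0 0;0 0 0 0;0 0 0 0",
  claw=-1,
)

```text
clock: 24.55
position: [0.5455, 0.163, 0.1545]
tcp_rot: [-3.136, -0.0, 1.282]
contact_force: [0.5, -0.5, 0.4]
grip_width: 0.0633
```

Request:
step_arm(
  targets="0 0 0 0;0 0 5 0;0 0 25 0;0 0 55 0;0 0 86 0",
)

```text
clock: 25.18
position: [0.5453, 0.163, 0.2415]
tcp_rot: [-3.136, -0.0, 1.282]
contact_force: [-0.3, 0.3, 0.7]
grip_width: 0.087
```

Request:
step_arm(
  targets="0 0 0 0;0 0 0 0",
)

```text
clock: 25.42
position: [0.5447, 0.163, 0.241]
tcp_rot: [-3.135, 0.0, 1.282]
contact_force: [0.5, 0.6, 0.2]
grip_width: 0.0867
```

```bash
python3 - <<'E'
from h import *
c=cam('wrist','w8');s0=cam('scene','s8')
s=env.read_state();print(s['clock'],s['position'],s['contact_force'],s['grip_width'])
a=cv2.resize(c['color'][150:310,230:400],None,fx=2.4,fy=2.4,interpolation=cv2.INTER_CUBIC)
b=cv2.resize(s0['color'][170:310,225:385],(439,384))
cv2.imwrite('pics/w8v.png',np.hstack([a[:384],b])[:, :800])
E
```

```text
25.525 [0.5443344  0.16288898 0.24019292] [ 0.19104907 -0.75495134 -0.12773405] 0.08683336271683255
```

View pics/w8v.png

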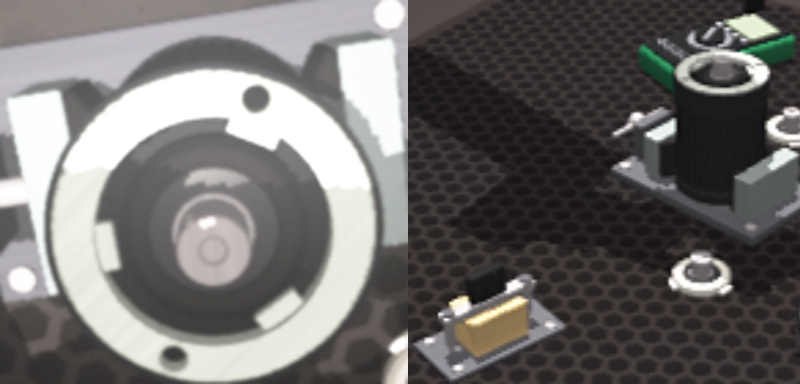

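The last view shows the ring unchanged, with hole a at about (337,191). The weight is seated at about (319,254), the spanner is saddled on its rest, the visible neighbouring items are in place, and the gripper is clear. Handing in.

```bash
python3 -c "
from plant import env
print(env.finish_job())"
```

```text
the job is handed in; nothing more can be done
None
```

The retaining ring is locked, the spanner is back on its rest, and the radiator held under the pull test. I handed the job in at 25.5 s of the 64 s allowed.

- **Ring:** I turned it clockwise until it resisted about 0.8 N m and no longer followed the spanner, which I take as the stop. Its holes moved by about 41° (0.71 rad). That matches the 0.9 rad stop only if the ring started near 0.19, close to the top of its stated range. I could not read the ring's angle directly.
- **Grip:** at the stop the spanner twisted slightly in the jaws. I eased the torque to zero before pulling the pins out.
- **Spanner:** the pictures show it sitting squarely on its rest.
- **Pull test:** I lifted the weight about 7.6 mm, which gave 12.4–13.0 N, slightly above the 12 N asked. I held it for 1.25 s, then eased it down to about 0.3 N before letting go.
- **Final check:** the ring had not moved, the weight was seated and the gripper was clear with no load. The final pictures covered only the speaker, the rest and their neighbours. The driver and the screw tray were not re-checked, but I did no work near them.

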